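Knock a finished badge out of the badge-press die

ROBOT

A 6-joint arm with a two-finger parallel gripper is mounted at the origin on the work surface. World frame = base frame: x ahead of the robot, y to its left, z up, the work surface at z = 0. Lengths are in m, angles in degrees, forces in N, time in s.
With the tool pointing down it reaches from about 0.25 to 0.725 m from the base axis. Payload 9.7 kg.
Tool frame: the origin (TCP) lies midway between the tips of the shut fingers; the grasp point (between the pads) lies 19 mm behind it; z points along the fingers, y is the line along which they close (so a half turn about z gives the same grasp; the last joint's range is limited). The gripper opens to 85 mm and grips with 20 to 120 N. Pads are 22 mm wide; open, the fingers measure 114 mm over their backs; the gripper's body (76 mm by 85 mm) begins 54 mm behind the grasp point. The pads swing forward as they close: fully open they stand 13 mm farther back than shut.
Start: joints at [-72.193, 4.979, 10.078, 95.1, 0, 90], TCP at [0.168, -0.524, 0.231] pointing down, gripper open.
Joint ranges: [-179.16, 179.16], [-48.56, 103.87], [-65.8, 70.77], [-126.05, 130.52], [-82.76, 87.17], [-180, 180]. Speed limits (degrees/s): [127.2, 127.2, 147.25, 180, 180, 180].

INTERFACE

Orientations are given as [roll, pitch, yaw] about the fixed x, y, z axes, in that order (R = Rz(yaw) Ry(pitch) Rx(roll)).
In Python, from workcell import bot gives the robot as it stands. The module is installed in compiled form; this text tells all that it offers.
- The arm moves only by the tool send_rows, never from a script. Its argument "moves" is one flat list of numbers, 7 for each row, row after row: the shift along the world's x, y, z normalised to -1 to 1, where 1 is 0.025 m, then the turn, a rotation vector about the world's x, y, z normalised to -1 to 1, where 1 is 0.15 rad, then the closure, from -1 (fully open) to 1 (shut), so that 0 is half open. A call has 1 to 8 rows; each row shifts and turns the commanded pose from where the row before left it; what a row does not reach is not made up. A row lasts 1/8 s, in which the tool goes at most 62.5 mm and 10.7 degrees, less where a joint would pass 70% of its speed; a pose out of reach is approached as far as the arm can. A call with a number of a shift or a turn outside -1 to 1 is refused whole. A call with a gripper value outside its range is refused whole. The fingers move at their own pace and stop on an object; "squeeze" is the grip in N (left out, the last holds). Time passes only in rows, so rows that do not move let the fingers close. It gives the time, the measured TCP pose, the force, the opening and the grip force at its end, in the units of the state.
- bot.get_obs(): the state, without advancing time (a new reading comes with each control period).
- bot.camera(name): name is "side" or "top"; returns a dict with "color" (480x640x3 uint8, red, green, blue), "camera_matrix" (3x3 intrinsics, pixels), "R" (3x3) and "t" (3): a world point X has camera coordinates R X + t. Camera axes: x right, y down, z forward; pixel columns grow to the right and rows downward; lengths in m; the calibration is good to about 2 mm. A picture is of the moment at which its call begins. There is no depth.
- bot.job_done(): hands the job in; it is judged then, once.
Trained networks look in the newest picture that a camera, given by its name, has taken for a name from the list of things; names that differ only in an ending like _2 or _b are one class to them, and where a whole thing is asked for, a point or a joint stands for the part that bears it (a point fixed in the world has none). Each returns a list of dicts, best first, with "p" (0 to 1); they miss things now and then, are a little off and sometimes report something else, mostly with a low value. They report only what shows in the picture. A call takes as long as a camera call. They do not tell look-alikes from the thing itself.
- bot.boxes_of(camera, query): "extent" ([left, top, right, bottom] in pixels, round what is visible of it).
- bot.trace(camera, query): "region" (480x640 bool, what is visible of it) and "extent" ([left, top, right, bottom] in pixels, round what is visible of it).
- bot.landmark_of(camera, query): "pixel" ([column, row] in pixels: a listed point, or the origin of a listed thing).
The state is a dict: "time": time; "q": joint angles; "qd": joint speeds; "joint_efforts": joint torques, N m; "ee_pos": TCP position; "tcp_rot": TCP orientation; "wrist_force": force on the tool from outside, world axes, zero at the start; "torque": the same for the moment, N m; "opening": finger opening in m; "grasp_force": force on a finger pad.
Only numpy, scipy, OpenCV 4.12 (cv2) and the standard library are available. Lean on these libraries where they do the work, as an engineer would, in place of code of your own. Each camera call takes 0.05 s, during which the arm holds its last target. There are 200 camera calls.

TASK

A finished button badge is sunk in the die of the badge-press ejector and the ejector is locked. Pull up the collar of the locking toggle and flip its lever fully over, raise the ejector by its handle all the way to its upper stop so that the knockout rod pushes the badge up out of the die, then take the badge off and lay it down face up in the wooden tray. Leave the other things on the desk where they are.

Things in the scene. Friction and masses are not known exactly. Their poses are not given: they have to be found in the camera images.
- station: the badge-press ejector, fixed: grey base plate 130 x 250 x 12 mm (x, y, z), origin at the centre of its underside. In a row along its y axis: die tower at y = +80 mm (64 x 64 mm plate on two posts, round cup on top), black ejector handle at y = 0, locking toggle at y = -70 mm. Fingers closing along the station's x axis keep clear of everything at the handle and the collar
- die_rim (a point): centre of the mouth of the die cup, 112 mm above the desk. The cup is 64 mm across outside and 47 mm inside, 12 mm deep; a hole in its floor lets the knockout rod's 24 mm head come up
- ejector_grip (a point): centre of the ejector's black handle, a block 16 x 32 x 22 mm (station x, y, z) on a 10 mm square stem, 89 mm above the desk when down; it is the upright end of the steel cross arm (top face 50 mm above the desk when down) that carries the knockout rod, and moves straight up and down with it
- ejector (a joint): height of the ejector (handle, arm and knockout rod as one) in m: 0 = down, 0.036 = upper stop; starts 0 to 3 mm up. At the upper stop the badge stands on the rod 30 mm higher than at the start, its underside 18 mm above the rim. It takes about 9 N to lift and stays where it is left. While the toggle is locked, a tongue on its lever stops the arm after about 6 mm
- toggle_hinge (a point): centre of the toggle lever's hinge pin, 60 mm above the desk; the pin runs along the station's x axis, so the lever swings in the station's y-z plane
- toggle_lever (a joint): angle of the toggle lever in rad: 0 = locked, leaning 0.49 rad from upright towards the handle (station +y); 0.98 = fully over, leaning as far the other way (station -y). A little friction: it stays where it is left. An 8 mm steel bat, its 12 mm ball tip 68 mm from the hinge. A cross pin on the collar locks it at both ends of the swing
- collar_mid (a point): middle of the toggle's locking collar, an aluminium sleeve 22 mm in diameter and 22 mm long around the lever, 41 mm from the hinge along the lever when down (the z axis of this point points outwards along the lever)
- toggle_collar (a joint): how far the collar is pulled outwards along the lever, in m: 0 = down (its pin holds the lever), 0.011 = fully up. A spring pushes it down with 2 N, rising to 5 N when fully up; from 0.0075 up the lever is free to swing, and at either end the let-go collar springs back down and locks
- badge_mid (a point): centre (half-way up) of the finished badge, a steel disc 44 mm in diameter and 9 mm thick, 35 g, slightly domed face with a paper picture up (+z of the point). At the start it lies flat on the floor of the die cup, its top 3 mm below the rim. Thickness of the upright part of its edge: about 5 mm
- tray_in (a point): centre of the inner floor of the wooden tray, which is fixed, 160 x 140 mm outside (its x, y), walls 5 mm thick, rim 16 mm above the desk; the floor is 5 mm above the desk
- stapler: bystander: a black stapler, 36 x 140 x 45 mm, origin under its centre
- mug: bystander: a white mug, 80 mm across and 90 mm high, origin under its centre
- glue: bystander: a small white bottle, 44 mm across and 100 mm high, origin under its centre
- shells: bystander: a stack of blank badge shells, 44 mm across and 29 mm high, origin under its centre
- pen: bystander: a blue pen 140 mm long lying on the notebook, origin under its centre
- notebook: bystander, fixed: a notebook 212 x 152 x 12 mm; lies left or right of the station, with the tray on the other side
There are look-alikes about, which are no part of the job. Leave any orange look-alike of the part that bears tray_in alone. Of the things that look like the part that bears badge_mid, the smaller one is meant.

How it is judged:
By the outcome, as a careful person would: the job done as asked, in the order asked, and still so for the second after the job is handed in, with the robot touching nothing.
It also fails if it takes over 58 s, if anything falls off the work surface, if the arm or the gripper's body presses on something with over 40 N, if the wrist force passes 120 N, or if a joint passes its speed limit or range.

## Working session

There is one attempt and no reset: what is moved stays moved. The work goes in short steps, Python scripts to look and compute and a tool call to move; the robot and the scene stay as the last step left them, time stands still between calls to the robot, and variables do not carry over. Pictures are saved under pics/ and viewed, at most 10 in all, crops included, and the job is handed in when it is done.

Besides the shell and the picture viewer there is one more tool, called by a JSON object that holds its "method" and its "body", one argument or row to a line. send_rows: Moves the arm, as the interface text tells. Its arguments: {"type":"object","properties":{"moves":{"type":"array"},"squeeze":{"type":"number"}},"required":["moves"]}

```bash
mkdir -p pics; cat > h.py <<'E'
from workcell import bot
import numpy as np, cv2
from scipy.optimize import least_squares
def snap(n,f=None):
    c=bot.camera(n)
    if f: cv2.imwrite('pics/'+f,c['color'][:,:,::-1])
    return c
def proj(c,X):
    p=c['R']@np.asarray(X,float)+c['t']; p=c['camera_matrix']@p; return p[:2]/p[2]
def onz(c,px,z):
    d=c['R'].T@np.linalg.solve(c['camera_matrix'],[px[0],px[1],1.]); o=-c['R'].T@c['t']
    return o+d*(z-o[2])/d[2]
def tri(cs,ps):
    r=least_squares(lambda X:np.concatenate([proj(c,X)-p for c,p in zip(cs,ps)]),[.45,0,.05]); return r.x,np.abs(r.fun).max()
E
python3 - <<'E'
from h import *
C={n:snap(n,n+'0.png') for n in('side','top')}
for n,c in C.items(): print(n,(-c['R'].T@c['t']).round(3), c['R'][2].round(2),c['camera_matrix'][0,0])
hz=dict(die_rim=.112,ejector_grip=.0905,toggle_hinge=.06,collar_mid=.096,badge_mid=.1045,tray_in=.005,station=0,stapler=0,mug=0,glue=0,shells=0,pen=.012,notebook=0)
for q,z in hz.items():
    for n,c in C.items():
        for d in bot.landmark_of(n,q)[:4]:
            if d['p']>.2: print(q,n,round(d['p'],2),np.round(d['pixel'],1),onz(c,d['pixel'],z).round(3))
E
```

```text
side [0.125 0.635 0.696] [ 0.43 -0.65 -0.63] 480.7003712115042
top [0.39  0.009 0.986] [ 0.15 -0.03 -0.99] 471.32751183426956
die_rim side 0.72 [281.9 228.1] [0.59  0.064 0.112]
die_rim top 0.62 [283.4 206.4] [0.599 0.061 0.112]
ejector_grip side 0.85 [297.2 214.6] [ 0.609 -0.012  0.091]
ejector_grip top 0.79 [319.3 206.3] [ 0.603 -0.007  0.091]
toggle_hinge side 0.96 [310.4 205.1] [ 0.629 -0.09   0.06 ]
toggle_hinge top 0.6 [353.2 199.9] [ 0.622 -0.077  0.06 ]
collar_mid side 0.58 [306.8 203.1] [ 0.611 -0.051  0.096]
collar_mid top 0.43 [345.  197.3] [ 0.619 -0.057  0.096]
badge_mid side 0.91 [338.9 301.9] [0.399 0.16  0.105]
badge_mid side 0.8 [280.7 231.8] [0.591 0.067 0.105]
badge_mid top 0.67 [278.8 288.4] [0.445 0.072 0.105]
badge_mid top 0.65 [430.7 167.6] [ 0.673 -0.227  0.105]
badge_mid top 0.64 [281.7 206.8] [0.6   0.065 0.105]
badge_mid top 0.57 [323.9 210.4] [ 0.591 -0.016  0.105]
tray_in side 0.59 [496.4 241.1] [ 0.25  -0.276  0.005]
tray_in top 0.74 [451.3 384. ] [ 0.249 -0.267  0.005]
tray_in top 0.58 [461.3 267.2] [ 0.486 -0.305  0.005]
station side 0.69 [299.8 246.8]
[... 222 characters left out ...]
78 0.   ]
mug side 0.48 [251.  348.6] [0.517 0.258 0.   ]
mug top 0.91 [183.  165.9] [0.72  0.283 0.   ]
mug top 0.57 [323.5 202.7] [ 0.632 -0.018  0.   ]
mug top 0.41 [187.5 260.7] [0.514 0.27  0.   ]
glue side 0.77 [322.2 182.4] [ 0.71  -0.261  0.   ]
glue side 0.53 [232.2 368.6] [0.517 0.308 0.   ]
glue top 0.72 [430.3 169.4] [ 0.702 -0.253  0.   ]
shells side 0.6 [355.9 358.9] [0.352 0.173 0.   ]
shells top 0.75 [232.7 333. ] [0.362 0.175 0.   ]
pen side 0.85 [251.3 351.5] [0.506 0.269 0.012]
pen top 0.85 [187.2 261.2] [0.511 0.267 0.012]
pen top 0.21 [184.6 167.1] [0.713 0.276 0.012]
notebook side 0.76 [234.8 368.2] [0.513 0.305 0.   ]
notebook top 0.86 [171.1 257.7] [0.521 0.304 0.   ]
```

View pics/side0.png

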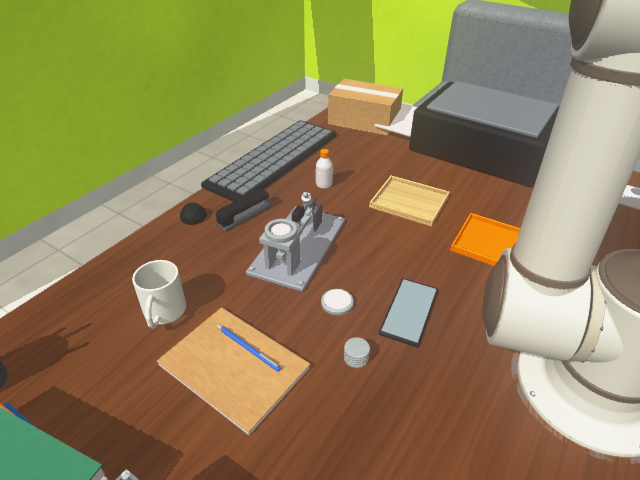

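View pics/top0.png

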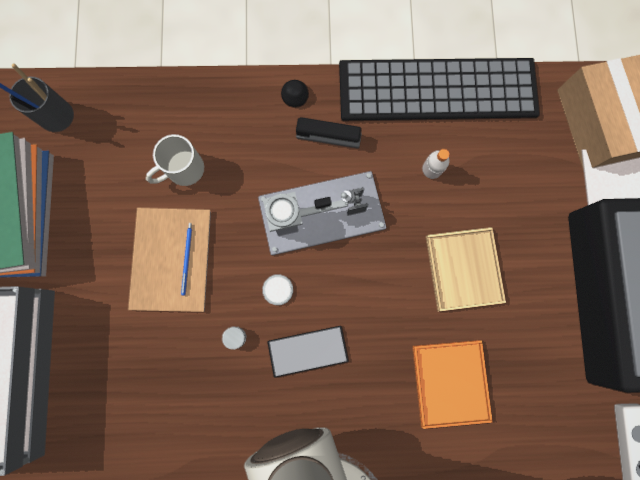

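The side view shows the station at about (298,240) with a badge in its die at (282,230), another badge on the desk at (338,301), the wooden tray at (410,200) and the orange one at (490,240). In the top view these are at (322,212), (282,209), (278,289), (466,270) and (452,384). The toggle lies right of the handle.

Badge candidates are the die disc at top (282,209) and the desk disc at (278,289). Tray candidates are wooden at (466,270) and orange at (452,384). I expect the die disc (it looks smaller and is sunk in the die) and the wooden tray. I'll confirm this in a crop and fit the station pose.

```bash
cat >> h.py <<'E'
def T(s,p): # station pose (x,y,yaw rad), local point
    c,n=np.cos(s[2]),np.sin(s[2]); return np.array([s[0]+c*p[0]-n*p[1],s[1]+n*p[0]+c*p[1],p[2]])
E
python3 - <<'E'
from h import *
C={n:snap(n) for n in('side','top')}
a=C['top']['color'][160:310,245:395]; b=C['side']['color'][180:320,240:360]
im=np.hstack([cv2.resize(a,(420,420),interpolation=3),cv2.resize(b,(360,420),interpolation=3)])
cv2.imwrite('pics/crop.png',im[:,:,::-1])
loc=dict(die_rim=(0,.08,.112),ejector_grip=(0,0,.0905),toggle_hinge=(0,-.07,.06),collar_mid=(0,-.07+.041*np.sin(.49),.06+.041*np.cos(.49)),badge_mid=(0,.08,.1045),station=(0,0,0))
ob=[]
for n,c in C.items():
    for q,l in loc.items():
        for d in bot.landmark_of(n,q):
            if d['p']>.3 and np.linalg.norm(d['pixel']-proj(c,T((.607,-.012,.2),l)))<15: ob.append((n,q,np.array(d['pixel']),l));break
f=lambda s:np.concatenate([proj(C[n],T(s,l))-p for n,q,p,l in ob])
r=least_squares(f,[.607,-.012,.2],loss='soft_l1');s=r.x
print(s,np.degrees(s[2]));
for o,e in zip(ob,f(s).reshape(-1,2)): print(o[0],o[1],e.round(1))
# plate fit from top mask
m=bot.trace('top','station')[0]['region'].astype(np.uint8)
print('rect',cv2.minAreaRect(cv2.findNonZero(m)))
for q in ('tray_in','badge_mid'):
  for n in C:
    for d in bot.trace(n,q)[:3]:
        if d['p']<.3: continue
        (cx,cy),(w,h),ang=cv2.minAreaRect(cv2.findNonZero(d['region'].astype(np.uint8)))
        print(q,n,d['p'],(round(cx,1),round(cy,1)),round(w,1),round(h,1),round(ang,1),onz(C[n],(cx,cy),.016 if q=='tray_in' else .1).round(3))
E
```

```text
[ 0.60864793 -0.01114249  0.21352954] 12.234341561656782
side die_rim [0.5 0.9]
side ejector_grip [0.3 1. ]
side toggle_hinge [1.9 2. ]
side collar_mid [-1.5 -1.1]
side badge_mid [ 0.3 -1.4]
side station [-2.1 -2. ]
top die_rim [-0.8  0.6]
top ejector_grip [-0.1 -2.3]
top toggle_hinge [ 1.8 -0. ]
top collar_mid [-0.4  0.4]
top badge_mid [ 0.1 -0.5]
top station [-0.1  0.5]Traceback (most recent call last):
  File "<stdin>", line 17, in <module>
IndexError: list index out of range
```

View pics/crop.png

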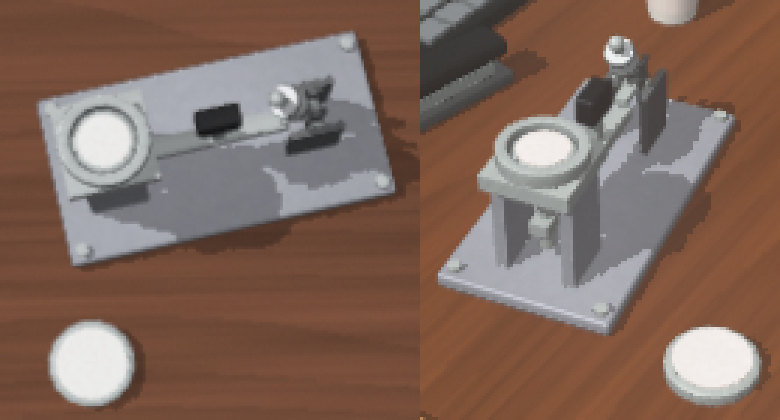

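The die disc spans about 65 px in the crop and the desk disc about 85 px. The smaller one, in the die at crop (105,140), is therefore the badge meant. The wooden tray at top (466,270) is the target. Next I'll refine the station with the plate corners and plan the collar grasp.

```bash
cat >> h.py <<'E'
from scipy.spatial.transform import Rotation as Ro
def need(pos,zt,yt,o=None):
    """commanded-unit delta from the present pose to TCP pos with tool z, tool y (sign free)"""
    o=o or bot.get_obs(); R0=Ro.from_euler('xyz',o['tcp_rot'],degrees=True)
    zt=np.array(zt)/np.linalg.norm(zt); best=None
    for sg in(1,-1):
        y=sg*np.array(yt); R=Ro.from_matrix(np.c_[np.cross(y,zt),y,zt]); rv=(R*R0.inv()).as_rotvec()
        if best is None or np.linalg.norm(rv)<np.linalg.norm(best): best=rv
    return ((np.array(pos)-o['ee_pos'])/.025).round(2),(best/.15).round(2)
E
python3 - <<'E'
from h import *
c=snap('top')
cor=[((259.3,195.7),(.065,.125)),((370.7,171.8),(.065,-.125)),((385.7,228.6),(-.065,-.125)),((271.8,254.6),(-.065,.125))]
f=lambda s:np.concatenate([proj(c,T(s,(*l,.012)))-p for p,l in cor])
r=least_squares(f,[.607,-.012,.2]);print('plate',r.x,np.degrees(r.x[2]),r.fun.round(1))
tc=[((427,236),(.08,.07)),((493,229),(.08,-.07)),((506,303),(-.08,-.07)),((440,311),(-.08,.07))]
f=lambda s:np.concatenate([proj(c,T(s,(*l,.016)))-p for p,l in tc])
t=least_squares(f,[.48,-.3,.1]);print('tray',t.x,np.degrees(t.x[2]),t.fun.round(1))
s=np.r_[.6085,-.011,np.radians(12.3)]
o=bot.get_obs();print(o['time'],o['ee_pos'],o['tcp_rot'],o['wrist_force'])
a=.49; yy=T(s,(0,1,0))-T(s,(0,0,0)); xx=T(s,(1,0,0))-T(s,(0,0,0)); L=np.sin(a)*yy+np.cos(a)*np.array([0,0,1])
H=T(s,(0,-.07,.06)); print('hinge',H,'lever',L,'xx',xx,'grip',T(s,(0,0,.0905)),'die',T(s,(0,.08,.112)))
print(need(H+.027*L,-L,xx), need(H+.117*L,-L,xx), H+.027*L)
E
```

```text
plate [ 0.60856611 -0.01449761  0.20187161] 11.566391347867098 [-1.4  0.1  1.3 -0.9  1.2  0.2 -1.1  0.5]
tray [ 0.47989735 -0.31182745  0.09450931] 5.414984338376843 [ 0.6 -0.5 -0.4 -1.1  0.2  0.6 -0.4  0.9]
2.2 [ 0.16818883 -0.5236529   0.23130021] [1.79999872e+02 6.07861982e-04 1.78057384e+01] [-0.09657271  0.09991488 -0.28691223]
hinge [ 0.62341213 -0.07939319  0.06      ] lever [-0.10025761  0.45982294  0.88233286] xx [0.97704557 0.21303039 0.        ] grip [ 0.6085 -0.011   0.0905] die [0.59145757 0.06716365 0.112     ]
(array([18.1 , 18.27, -5.9 ]), array([-3.1 ,  1.79,  9.62])) (array([17.74, 19.92, -2.72]), array([-3.1 ,  1.79,  9.62])) [ 0.62070517 -0.06697797  0.08382299]
```

{"method": "send_rows", "body": {
  "moves": [0.88, 0.98, -0.13, -0.155, 0.09, 0.48, -0.3, 0.88, 0.98, -0.13, -0.155, 0.09, 0.48, -0.3, 0.88, 0.98, -0.13, -0.155, 0.09, 0.48, -0.3, 0.88, 0.98, -0.13, -0.155, 0.09, 0.48, -0.3, 0.88, 0.98, -0.13, -0.155, 0.09, 0.48, -0.3, 0.88, 0.98, -0.13, -0.155, 0.09, 0.48, -0.3, 0.88, 0.98, -0.13, -0.155, 0.09, 0.48, -0.3, 0.88, 0.98, -0.13, -0.155, 0.09, 0.48, -0.3],
  "squeeze": 40
}}

```text
time: 3.2
ee_pos: [0.3448, -0.3268, 0.2053]
tcp_rot: [174.7, 11.0, 50.6]
wrist_force: [0.1, -0.9, 0.4]
opening: 0.0555
grasp_force: 0.0
```

{"method": "send_rows", "body": {
  "moves": [0.88, 0.98, -0.13, -0.155, 0.09, 0.48, -0.3, 0.88, 0.98, -0.13, -0.155, 0.09, 0.48, -0.3, 0.88, 0.98, -0.13, -0.155, 0.09, 0.48, -0.3, 0.88, 0.98, -0.13, -0.155, 0.09, 0.48, -0.3, 0.88, 0.98, -0.13, -0.155, 0.09, 0.48, -0.3, 0.88, 0.98, -0.13, -0.155, 0.09, 0.48, -0.3, 0.88, 0.98, -0.13, -0.155, 0.09, 0.48, -0.3, 0.88, 0.98, -0.13, -0.155, 0.09, 0.48, -0.3]
}}

```text
time: 4.2
ee_pos: [0.5209, -0.1307, 0.1792]
tcp_rot: [176.3, 23.1, 84.2]
wrist_force: [-0.0, 0.3, 0.6]
opening: 0.0558
grasp_force: 0.0
```

{"method": "send_rows", "body": {
  "moves": [0.88, 0.98, -0.13, -0.155, 0.09, 0.48, -0.3, 0.88, 0.98, -0.13, -0.155, 0.09, 0.48, -0.3, 0.88, 0.98, -0.13, -0.155, 0.09, 0.48, -0.3, 0.88, 0.98, -0.13, -0.155, 0.09, 0.48, -0.3, 0, 0, 0, 0, 0, 0, -0.3]
}}

```text
time: 4.82
ee_pos: [0.6088, -0.032, 0.1652]
tcp_rot: [-179.8, 28.1, 102.4]
wrist_force: [-0.4, 0.3, -0.1]
opening: 0.0553
grasp_force: 0.0
```

```bash
cat >> h.py <<'E'
s=np.r_[.6086,-.0125,np.radians(12.0)]
xx=T(s,(1,0,0))-T(s,(0,0,0)); yy=T(s,(0,1,0))-T(s,(0,0,0)); zz=np.array([0,0,1.])
H=T(s,(0,-.07,.06))
def lev(a): return np.sin(.49-a)*yy+np.cos(.49-a)*zz
E
python3 - <<'E'
from h import *
o=bot.get_obs();print(o['time'],o['ee_pos'],o['tcp_rot'],o['opening'],o['q'])
L=lev(0)
for d in(.117,.07,.027): print(need(H+d*L,-L,xx))
c=[snap('side','s1.png'),snap('top')]
import itertools
ims=[]
for n in('side','top'):
  im=bot.camera(n)['color']; cc=c[0] if n=='side' else c[1]
  u=proj(cc,H+.05*L).astype(int); im=im.copy()
  ims.append(cv2.resize(im[u[1]-50:u[1]+50,u[0]-50:u[0]+50],(400,400),interpolation=3))
cv2.imwrite('pics/s1.png',np.hstack(ims)[:,:,::-1])
E
```

```text
4.825 [ 0.60880176 -0.03203048  0.16518818] [-179.84355023   28.1326153   102.3557158 ] 0.05534078187856611 [  9.71201014   9.07703697   3.54785555  83.23519053 -28.10808141
  87.08616796]
(array([ 0.12,  0.2 , -0.08]), array([ 0.01, -0.01, -0.03]))
(array([ 0.3 , -0.67, -1.74]), array([ 0.01, -0.01, -0.03]))
(array([ 0.47, -1.46, -3.25]), array([ 0.01, -0.01, -0.03]))
```

View pics/s1.png

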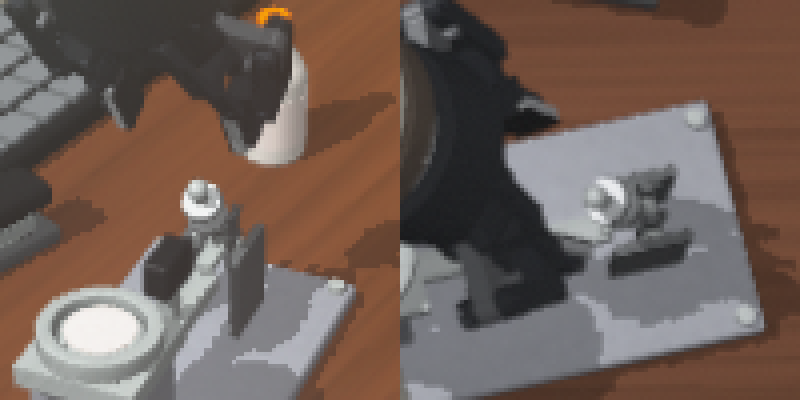

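The collar's ring is visible at left crop (200,200), with the fingers above it and no contact yet. The cheeks stand beside the lever. I'll approach along the lever axis.

{"method": "send_rows", "body": {
  "moves": [0.09, -0.277, -0.622, 0, 0, -0.006, -0.3, 0.09, -0.277, -0.622, 0, 0, -0.006, -0.3, 0.09, -0.277, -0.622, 0, 0, -0.006, -0.3, 0.09, -0.277, -0.622, 0, 0, -0.006, -0.3, 0.09, -0.277, -0.622, 0, 0, -0.006, -0.3, 0, 0, 0, 0, 0, 0, -0.3]
}}

```text
time: 5.78
ee_pos: [0.6187, -0.0689, 0.0868]
tcp_rot: [-179.8, 28.1, 101.9]
wrist_force: [-1.2, 0.1, -0.1]
opening: 0.0553
grasp_force: 0.0
```

{"method": "send_rows", "body": {
  "moves": [0, 0, 0, 0, 0, 0, 0.2, 0, 0, 0, 0, 0, 0, 0.4, 0, 0, 0, 0, 0, 0, 0.7, 0, 0, 0, 0, 0, 0, 0.7]
}}

```text
time: 6.28
ee_pos: [0.6207, -0.0676, 0.0898]
tcp_rot: [179.8, 28.1, 101.8]
wrist_force: [4.6, 2.4, 1.7]
opening: 0.0199
grasp_force: 39.6
```

```bash
python3 - <<'E'
from h import *
c=[snap('side'),snap('top')]
ims=[]
for cc in c:
  u=proj(cc,H+.04*lev(0)).astype(int)
  ims.append(cv2.resize(cc['color'][u[1]-40:u[1]+40,u[0]-40:u[0]+40],(400,400),interpolation=3))
cv2.imwrite('pics/s2.png',np.hstack(ims)[:,:,::-1])
o=bot.get_obs();print(o['time'],o['ee_pos'],o['wrist_force'],o['torque'],o['opening'])
d=o['ee_pos']-H;print('along',d@lev(0),'x',d@xx,'perp',d@np.cross(xx,lev(0)))
E
```

```text
6.375 [ 0.62070124 -0.06765136  0.08973259] [5.27628119 3.17378468 2.10835415] [ 0.69940036 -0.82461289  0.45704152] 0.02049839902623834
along 0.03260530365317087 x 0.0003701867780724029 perp 0.0020480423213337495
```

View pics/s2.png

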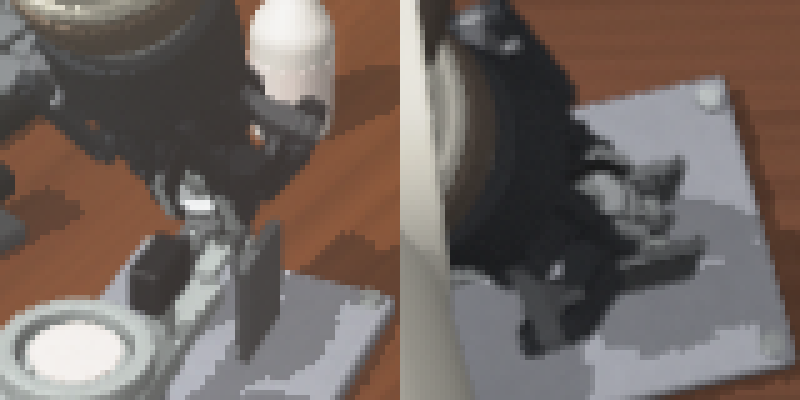

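The collar's white ring is between the fingers (left crop (198,200)). I'll pull along the lever.

{"method": "send_rows", "body": {
  "moves": [-0.018, 0.087, 0.168, 0, 0, 0, 0.8, -0.018, 0.087, 0.168, 0, 0, 0, 0.8, 0, 0, 0, 0, 0, 0, 0.8],
  "squeeze": 60
}}

```text
time: 6.75
ee_pos: [0.6197, -0.0635, 0.0975]
tcp_rot: [179.9, 28.2, 101.8]
wrist_force: [7.5, -1.2, -4.4]
opening: 0.0202
grasp_force: 58.8
```

```bash
cat >>h.py <<'E'
def st(a=0):
    o=bot.get_obs(); d=o['ee_pos']-H; l=lev(a)
    print(round(o['time'],2),o['ee_pos'].round(4),o['tcp_rot'].round(1),'open',round(o['opening'],4),'g',round(o['grasp_force'],1))
    print('along',round(d@l,4),'x',round(d@xx,4),'perp',round(d@np.cross(xx,l),4),'F along',round(o['wrist_force']@l,1),'x',round(o['wrist_force']@xx,1),'perp',round(o['wrist_force']@np.cross(xx,l),1)); return o
E
python3 -c "
from h import *
st()"
```

```text
6.75 [ 0.6197 -0.0635  0.0975] [179.9  28.2 101.8] open 0.0202 g 58.8
along 0.0415 x 0.0002 perp 0.0019 F along -5.2 x 7.1 perp 0.3
```

```bash
python3 - <<'E'
from h import *
P=lambda a:.0415*lev(a)+.0019*np.cross(xx,lev(a))
A=np.linspace(0,.98,11)
for i in range(10): print(((P(A[i+1])-P(A[i]))/.025).round(3),(xx*.098/.15).round(3))
E
```

```text
[ 0.031 -0.147  0.063] [0.639 0.136 0.   ]
[ 0.032 -0.152  0.048] [0.639 0.136 0.   ]
[ 0.033 -0.156  0.032] [0.639 0.136 0.   ]
[ 0.034 -0.158  0.016] [0.639 0.136 0.   ]
[ 0.034 -0.159  0.001] [0.639 0.136 0.   ]
[ 0.034 -0.159 -0.015] [0.639 0.136 0.   ]
[ 0.033 -0.156 -0.031] [0.639 0.136 0.   ]
[ 0.032 -0.153 -0.047] [0.639 0.136 0.   ]
[ 0.031 -0.147 -0.062] [0.639 0.136 0.   ]
[ 0.03  -0.141 -0.076] [0.639 0.136 0.   ]
```

{"method": "send_rows", "body": {
  "moves": [0.031, -0.147, 0.063, 0.639, 0.136, 0, 0.8, 0.032, -0.152, 0.048, 0.639, 0.136, 0, 0.8, 0.033, -0.156, 0.032, 0.639, 0.136, 0, 0.8, 0.034, -0.158, 0.016, 0.639, 0.136, 0, 0.8, 0.034, -0.159, 0.001, 0.639, 0.136, 0, 0.8, 0, 0, 0, 0, 0, 0, 0.8]
}}

```text
time: 7.5
ee_pos: [0.6239, -0.0839, 0.1007]
tcp_rot: [180.0, -0.1, 101.8]
wrist_force: [7.7, 3.6, -4.3]
opening: 0.0195
grasp_force: 59.2
```

```bash
python3 -c "
from h import *
st(.49)"
```

```text
7.5 [ 0.6239 -0.0839  0.1007] [ 1.800e+02 -1.000e-01  1.018e+02] open 0.0195 g 59.2
along 0.0407 x 0.0001 perp 0.003 F along -4.3 x 8.3 perp -2.0
```

{"method": "send_rows", "body": {
  "moves": [0.034, -0.159, -0.015, 0.639, 0.136, 0, 0.8, 0.033, -0.156, -0.031, 0.639, 0.136, 0, 0.8, 0.032, -0.153, -0.047, 0.639, 0.136, 0, 0.8, 0.031, -0.147, -0.062, 0.639, 0.136, 0, 0.8, 0.03, -0.141, -0.076, 0.639, 0.136, 0, 0.8, 0.01, -0.06, -0.03, 0, 0, 0, 0.8, 0, 0, 0, 0, 0, 0, 0.8]
}}

```text
time: 8.38
ee_pos: [0.6277, -0.1018, 0.0946]
tcp_rot: [-179.9, -28.2, 102.0]
wrist_force: [5.5, 9.3, -0.2]
opening: 0.02
grasp_force: 59.6
```

```bash
python3 -c "
from h import *
st(.98)"
```

```text
8.38 [ 0.6277 -0.1018  0.0946] [-179.9  -28.2  102. ] open 0.02 g 59.6
along 0.0406 x 0.0001 perp 0.0026 F along -3.9 x 7.3 perp -6.9
```

{"method": "send_rows", "body": {
  "moves": [-0.031, 0.147, -0.282, 0, 0, 0, 0.8, 0, 0, 0, 0, 0, 0, 0.8, 0, 0, 0, 0, 0, 0, 0.1, 0, 0, 0, 0, 0, 0, -0.2, 0, 0, 0, 0, 0, 0, -0.2]
}}

```text
time: 9.0
ee_pos: [0.626, -0.1001, 0.0872]
tcp_rot: [-179.8, -28.0, 101.9]
wrist_force: [0.1, 0.0, -0.2]
opening: 0.0509
grasp_force: 0.0
```

```bash
python3 -c "
from h import *
st(.98)"
```

```text
9.0 [ 0.626  -0.1001  0.0872] [-179.8  -28.   101.9] open 0.0509 g 0.0
along 0.0331 x -0.0012 perp 0.0042 F along -0.1 x 0.1 perp 0.1
```

{"method": "send_rows", "body": {
  "moves": [0.06, -0.276, 0.53, 0, 0, 0, -0.2, 0.06, -0.276, 0.53, 0, 0, 0, -0.2, 0.06, -0.276, 0.53, 0, 0, 0, -0.2, 0.06, -0.276, 0.53, 0, 0, 0, -0.2, 0.06, -0.276, 0.53, 0, 0, 0, -0.2]
}}

```text
time: 9.62
ee_pos: [0.6335, -0.1349, 0.154]
tcp_rot: [-179.8, -28.0, 101.9]
wrist_force: [0.2, -0.4, 0.2]
opening: 0.0516
grasp_force: 0.0
```

```bash
python3 - <<'E'
from h import *
C=[snap('side'),snap('top')]
for n,c in zip(('side','top'),C):
  for q,a in(('collar_mid',.98),('toggle_hinge',0),('ejector_grip',0)):
    d=[(round(k['p'],2),np.round(k['pixel'],1)) for k in bot.landmark_of(n,q)[:2]]
    e=H+.041*lev(.98) if q[0]=='c' else H if q[0]=='t' else T(s,(0,0,.0905))
    print(n,q,d,'exp',proj(c,e).round(1),'up',proj(c,e+.011*lev(.98)).round(1))
g=T(s,(0,0,.0905)); 
# tcp for handle grip: grasp point at handle centre, pads ~2mm back
for z in (.16,.0725): print(need(np.r_[g[:2],z],-zz,xx))
st(.98)
E
```

```text
side collar_mid [(0.62, array([315.7, 193. ])), (0.6, array([279.4, 232.1]))] exp [313.6 190.1] up [314.5 185.3]
side toggle_hinge [(0.86, array([311.3, 205.9])), (0.58, array([277.9, 231. ]))] exp [310.4 208. ] up [311.2 203.3]
side ejector_grip [(0.76, array([295.9, 213.6]))] exp [297.5 214.4] up [298.4 209.4]
top collar_mid [(0.48, array([366.9, 192.3]))] exp [366.5 192.5] up [369.7 190.6]
top toggle_hinge [(0.66, array([354.6, 197.7]))] exp [355.3 199.3] up [358.3 197.6]
top ejector_grip [(0.43, array([322.2, 214. ])), (0.21, array([282.8, 210.5]))] exp [322.  203.4] up [324.7 201.6]
(array([-0.99,  4.86,  0.28]), array([-3.19, -0.7 ,  0.01]))
(array([-0.99,  4.86, -3.22]), array([-3.19, -0.7 ,  0.01]))
10.03 [ 0.6334 -0.1341  0.153 ] [-179.8  -28.   101.9] open 0.0513 g 0.0
along 0.1075 x -0.0011 perp 0.004 F along 0.8 x 0.5 perp 0.6
```

The toggle is over: the collar is seen at top (367,192) and side (316,193), as expected, and it has sprung down. Next is the handle.

{"method": "send_rows", "body": {
  "moves": [-0.165, 0.81, 0.1, -0.532, -0.117, 0, -0.2, -0.165, 0.81, 0.05, -0.532, -0.117, 0, -0.2, -0.165, 0.81, 0.05, -0.532, -0.117, 0, -0.2, -0.165, 0.81, 0.05, -0.532, -0.117, 0, -0.2, -0.165, 0.81, 0.03, -0.532, -0.117, 0, -0.2, -0.165, 0.81, 0, -0.532, -0.117, 0, -0.2, 0, 0, 0, 0, 0, 0, -0.2]
}}

```text
time: 10.9
ee_pos: [0.6083, -0.0106, 0.1609]
tcp_rot: [179.9, 0.1, 102.2]
wrist_force: [-0.3, -1.0, -0.0]
opening: 0.0511
grasp_force: 0.0
```

```bash
python3 - <<'E'
from h import *
g=T(s,(0,0,.0905)); print(need(np.r_[g[:2],.0725],-zz,xx)); st(.49)
E
```

```text
(array([ 0.01, -0.08, -3.54]), array([ 0.01,  0.01, -0.02]))
10.9 [ 0.6083 -0.0106  0.1609] [1.799e+02 1.000e-01 1.022e+02] open 0.0511 g 0.0
along 0.1009 x 0.0001 perp -0.072 F along -0.0 x -0.5 perp 0.9
```

{"method": "send_rows", "body": {
  "moves": [0, -0.04, -0.7, 0, 0, 0, -0.2, 0, -0.04, -0.7, 0, 0, 0, -0.2, 0, 0, -0.7, 0, 0, 0, -0.2, 0, 0, -0.7, 0, 0, 0, -0.2, 0, 0, -0.7, 0, 0, 0, -0.2, 0, 0, 0, 0, 0, 0, 0.2, 0, 0, 0, 0, 0, 0, 0.9, 0, 0, 0, 0, 0, 0, 0.9],
  "squeeze": 70
}}

```text
time: 11.9
ee_pos: [0.6101, -0.0147, 0.074]
tcp_rot: [179.8, 0.1, 102.0]
wrist_force: [5.2, 1.8, -3.6]
opening: 0.0145
grasp_force: 70.8
```

{"method": "send_rows", "body": {
  "moves": [0, 0, 0, 0, 0, 0, 0.9, 0, 0, 0, 0, 0, 0, 0.9]
}}

```text
time: 12.15
ee_pos: [0.6101, -0.0147, 0.074]
tcp_rot: [179.8, 0.1, 102.0]
wrist_force: [6.4, 1.7, -3.0]
opening: 0.0146
grasp_force: 70.9
```

{"method": "send_rows", "body": {
  "moves": [0, 0, 0.15, 0, 0, 0, 0.9, 0, 0, 0.15, 0, 0, 0, 0.9, 0, 0, 0.15, 0, 0, 0, 0.9, 0, 0, 0.15, 0, 0, 0, 0.9, 0, 0, 0.15, 0, 0, 0, 0.9, 0, 0, 0.15, 0, 0, 0, 0.9, 0, 0, 0.15, 0, 0, 0, 0.9, 0, 0, 0, 0, 0, 0, 0.9]
}}

```text
time: 13.15
ee_pos: [0.6101, -0.0147, 0.0999]
tcp_rot: [179.8, 0.1, 102.0]
wrist_force: [5.8, 1.8, -4.5]
opening: 0.0148
grasp_force: 70.7
```

{"method": "send_rows", "body": {
  "moves": [0, 0, 0.1, 0, 0, 0, 0.9, 0, 0, 0.1, 0, 0, 0, 0.9, 0, 0, 0.1, 0, 0, 0, 0.9, 0, 0, 0, 0, 0, 0, 0.9]
}}

```text
time: 13.65
ee_pos: [0.6101, -0.0147, 0.1072]
tcp_rot: [179.8, 0.1, 102.0]
wrist_force: [6.5, 1.2, -6.5]
opening: 0.0145
grasp_force: 70.5
```

{"method": "send_rows", "body": {
  "moves": [0, 0, 0.08, 0, 0, 0, 0.9, 0, 0, 0.08, 0, 0, 0, 0.9, 0, 0, 0, 0, 0, 0, 0.9]
}}

```text
time: 14.02
ee_pos: [0.6099, -0.0147, 0.1075]
tcp_rot: [180.0, 0.1, 102.0]
wrist_force: [16.3, 1.0, -28.6]
opening: 0.0151
grasp_force: 70.0
```

{"method": "send_rows", "body": {
  "moves": [0, 0, 0.08, 0, 0, 0, 0.9, 0, 0, 0.06, 0, 0, 0, 0.9, 0, 0, 0, 0, 0, 0, 0.9]
}}

```text
time: 14.4
ee_pos: [0.6098, -0.0147, 0.1077]
tcp_rot: [-179.9, 0.0, 102.0]
wrist_force: [24.1, 0.2, -49.9]
opening: 0.0145
grasp_force: 69.8
```

{"method": "send_rows", "body": {
  "moves": [0, 0, -0.24, 0, 0, 0, 0.9, 0, 0, 0, 0, 0, 0, 0.9]
}}

```text
time: 14.65
ee_pos: [0.61, -0.0147, 0.1074]
tcp_rot: [179.9, 0.1, 102.0]
wrist_force: [9.3, 1.4, -15.0]
opening: 0.015
grasp_force: 74.8
```

{"method": "send_rows", "body": {
  "moves": [0, 0, 0, 0, 0, 0, 0.2, 0, 0, 0, 0, 0, 0, -0.2, 0, 0, 0, 0, 0, 0, -0.2, 0, 0, 0.6, 0, 0, 0, -0.2, 0, 0, 0.8, 0, 0, 0, -0.2, 0, 0, 0.8, 0, 0, 0, -0.2, 0, 0, 0.8, 0, 0, 0, -0.2, 0, 0, 0, 0, 0, 0, -0.2]
}}

```text
time: 15.65
ee_pos: [0.6097, -0.015, 0.186]
tcp_rot: [179.7, 0.1, 102.0]
wrist_force: [-0.6, 0.2, 0.0]
opening: 0.0509
grasp_force: 0.0
```

{"method": "send_rows", "body": {
  "moves": [-0.5, -1, 0.4, 0, 0, 0, -0.5, -0.5, -1, 0.4, 0, 0, 0, -0.5, -0.5, -1, 0, 0, 0, 0, -0.5, -0.5, -1, 0, 0, 0, 0, -0.5, -0.5, -1, 0, 0, 0, 0, -0.5, 0, 0, 0, 0, 0, 0, -0.5]
}}

```text
time: 16.4
ee_pos: [0.5456, -0.1412, 0.2031]
tcp_rot: [180.0, 0.1, 101.8]
wrist_force: [-1.0, -0.5, -0.6]
opening: 0.0641
grasp_force: 0.0
```

```bash
python3 - <<'E'
from h import *
C={'side':snap('side'),'top':snap('top')}
B=T(s,(0,.08,.1345)); ps={}
for n,c in C.items():
  for q,e in(('badge_mid',B),('ejector_grip',T(s,(0,0,.125))),('die_rim',T(s,(0,.08,.112)))):
    print(n,q,[(round(k['p'],2),np.round(k['pixel'],1)) for k in bot.landmark_of(n,q)[:3]],'exp',proj(c,e).round(1))
    if q=='badge_mid':
      for k in bot.landmark_of(n,q):
        if np.linalg.norm(k['pixel']-proj(c,e))<12: ps[n]=np.array(k['pixel']);break
      for k in bot.trace(n,q)[:4]:
        x0,y0,x1,y1=k['extent']; print('  ext',round(k['p'],2),np.round(k['extent'],1),onz(c,((x0+x1)/2,(y0+y1)/2),.137).round(4))
print(B,ps and len(ps)==2 and tri(list(C.values()),[ps['side'],ps['top']]))
ims=[]
for c in C.values():
  u=proj(c,B).astype(int); ims.append(cv2.resize(c['color'][u[1]-50:u[1]+50,u[0]-40:u[0]+60],(400,400),interpolation=3))
cv2.imwrite('pics/s3.png',np.hstack(ims)[:,:,::-1])
print(bot.get_obs()['time'])
E
```

```text
side badge_mid [(0.86, array([279.7, 219.5])), (0.78, array([338.3, 302.3]))] exp [280.1 219.2]
  ext 0.96 [321.2 287.8 352.4 315.4] [0.3871 0.1873 0.137 ]
  ext 0.67 [269.8 211.3 292.3 226.5] [0.589  0.0665 0.137 ]
side ejector_grip [(0.67, array([295.2, 200.7]))] exp [297.1 201. ]
side die_rim [(0.74, array([280.9, 228.9])), (0.45, array([248.9, 349.7]))] exp [280.6 228.4]
top badge_mid [(0.96, array([282.7, 206.1])), (0.64, array([279. , 288.2]))] exp [280.3 207.4]
  ext 0.83 [269.5 197.9 292.9 219.5] [0.5888 0.0639 0.137 ]
  ext 0.62 [266.2 275.7 291.7 307.7] [0.4367 0.0698 0.137 ]
top ejector_grip [(0.96, array([323.6, 200.1]))] exp [322.3 199. ]
top die_rim [(0.58, array([280.8, 210.8]))] exp [281.1 210.1]
[0.59196706 0.06575181 0.1345    ] (array([0.59582076, 0.06174035, 0.12947312]), np.float64(0.2041194935392241))
17.0
```

View pics/s3.png

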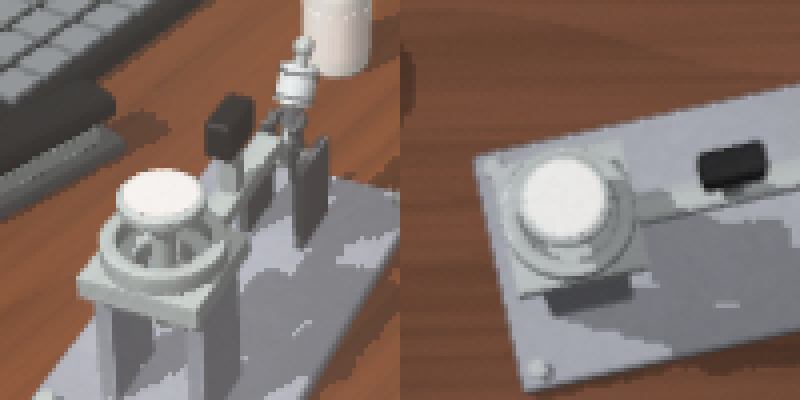

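The badge now stands on the rod clear of the die (left crop (162,195), right (563,197)), with the handle up and the lever flipped. The measured position (0.592, 0.066) matches the model. I'll grip near its lower edge.

{"method": "send_rows", "body": {
  "moves": [0.206, 0.92, -0.09, 0, 0, 0, -0.5, 0.206, 0.92, -0.09, 0, 0, 0, -0.5, 0.206, 0.92, -0.09, 0, 0, 0, -0.5, 0.206, 0.92, -0.09, 0, 0, 0, -0.5, 0.206, 0.92, -0.09, 0, 0, 0, -0.5, 0.206, 0.92, -0.09, 0, 0, 0, -0.5, 0.206, 0.92, -0.09, 0, 0, 0, -0.5, 0.206, 0.92, -0.09, 0, 0, 0, -0.5],
  "squeeze": 25
}}

```text
time: 18.0
ee_pos: [0.5877, 0.0449, 0.1853]
tcp_rot: [179.9, 0.1, 102.0]
wrist_force: [0.0, -0.2, -0.4]
opening: 0.0643
grasp_force: 0.0
```

{"method": "send_rows", "body": {
  "moves": [0.206, 0.92, -0.09, 0, 0, 0, -0.5, 0, 0, 0, 0, 0, 0, -0.5]
}}

```text
time: 18.25
ee_pos: [0.5928, 0.0683, 0.1826]
tcp_rot: [180.0, 0.1, 102.1]
wrist_force: [-0.3, -0.2, 0.4]
opening: 0.0639
grasp_force: 0.0
```

```bash
python3 - <<'E'
from h import *
B=T(s,(0,.08,.122)); print(need(B,-zz,xx)); st(.49)
E
```

```text
(array([-0.03, -0.1 , -2.43]), array([ 0.01,  0.01, -0.01]))
18.25 [0.5928 0.0683 0.1826] [1.800e+02 1.000e-01 1.021e+02] open 0.0639 g 0.0
along 0.1226 x 0.0013 perp -0.1523 F along 0.4 x -0.4 perp 0.2
```

{"method": "send_rows", "body": {
  "moves": [-0.03, -0.1, -0.6, 0, 0, 0, -0.5, 0, 0, -0.6, 0, 0, 0, -0.5, 0, 0, -0.6, 0, 0, 0, -0.5, 0, 0, -0.6, 0, 0, 0, -0.5, 0, 0, 0, 0, 0, 0, -0.5, 0, 0, 0, 0, 0, 0, -0.1, 0, 0, 0, 0, 0, 0, 0.3, 0, 0, 0, 0, 0, 0, 0.3]
}}

```text
time: 19.25
ee_pos: [0.5923, 0.0646, 0.1238]
tcp_rot: [179.9, 0.1, 102.0]
wrist_force: [-0.2, 1.8, 3.3]
opening: 0.0422
grasp_force: 25.5
```

```bash
python3 - <<'E'
from h import *
c=snap('side');st(.49)
u=proj(c,T(s,(0,.08,.13))).astype(int); cv2.imwrite('pics/s4.png',cv2.resize(c['color'][u[1]-35:u[1]+35,u[0]-35:u[0]+35],(560,560),interpolation=3)[:,:,::-1])
E
```

```text
19.3 [0.5924 0.0646 0.1238] [1.799e+02 1.000e-01 1.020e+02] open 0.0422 g 25.6
along 0.0638 x 0.0001 perp -0.1488 F along 2.9 x 0.2 perp 0.2
```

View pics/s4.png

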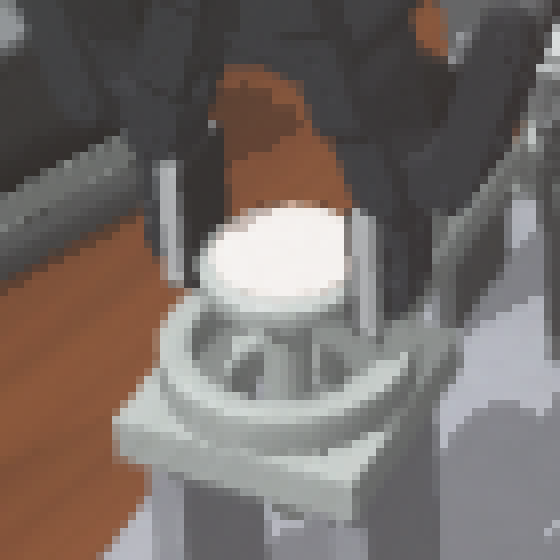

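The badge is held by its edge between the finger tips (image (275,250)), level. I'll lift it and carry it to the tray.

{"method": "send_rows", "body": {
  "moves": [0, 0, 0.2, 0, 0, 0, 0.3, 0, 0, 0.3, 0, 0, 0, 0.3, 0, 0, 0.4, 0, 0, 0, 0.3, 0, 0, 0.6, 0, 0, 0, 0.3, 0, 0, 0.7, 0, 0, 0, 0.3, 0, 0, 0.7, 0, 0, 0, 0.3, 0, 0, 0.5, 0, 0, 0, 0.3, -0.14, -0.47, 0, 0, 0, 0, 0.3]
}}

```text
time: 20.3
ee_pos: [0.5889, 0.0529, 0.2093]
tcp_rot: [179.8, 0.1, 102.0]
wrist_force: [1.1, -0.5, -1.3]
opening: 0.0422
grasp_force: 25.5
```

{"method": "send_rows", "body": {
  "moves": [-0.27, -0.9, 0, 0, 0, 0, 0.3, -0.27, -0.9, 0, 0, 0, 0, 0.3, -0.27, -0.9, 0, 0, 0, 0, 0.3, -0.27, -0.9, 0, 0, 0, 0, 0.3, -0.27, -0.9, 0, 0, 0, 0, 0.3, -0.27, -0.9, 0, 0, 0, 0, 0.3, -0.27, -0.9, 0, 0, 0, 0, 0.3, -0.27, -0.9, 0, 0, 0, 0, 0.3]
}}

```text
time: 21.3
ee_pos: [0.533, -0.1291, 0.2074]
tcp_rot: [180.0, 0.1, 101.9]
wrist_force: [0.1, 0.5, -0.3]
opening: 0.0423
grasp_force: 25.5
```

{"method": "send_rows", "body": {
  "moves": [-0.27, -0.9, 0, 0, 0, 0, 0.3, -0.27, -0.9, 0, 0, 0, 0, 0.3, -0.27, -0.9, 0, 0, 0, 0, 0.3, -0.27, -0.9, 0, 0, 0, 0, 0.3, -0.27, -0.9, 0, 0, 0, 0, 0.3, -0.27, -0.9, 0, 0, 0, 0, 0.3, -0.27, -0.9, 0, 0, 0, 0, 0.3, 0, 0, 0, 0, 0, 0, 0.3]
}}

```text
time: 22.3
ee_pos: [0.4854, -0.2866, 0.2073]
tcp_rot: [-180.0, 0.0, 101.8]
wrist_force: [-0.2, 1.0, -0.9]
opening: 0.0422
grasp_force: 25.5
```

```bash
python3 - <<'E'
from h import *
cs={n:snap(n) for n in('side','top')}
o=st(.49);print(need((.480,-.312,.02),-zz,xx))
for n,c in cs.items():
  print(n,[(round(k['p'],2),np.round(k['pixel'],1)) for k in bot.landmark_of(n,'badge_mid')[:3]],'exp',proj(c,o['ee_pos']+[0,0,.0105]).round(1),proj(c,T(s,(0,.08,.1345))).round(1))
  print(' tray',[(round(k['p'],2),np.round(k['pixel'],1)) for k in bot.landmark_of(n,'tray_in')[:3]],proj(c,(.48,-.312,.005)).round(1))
  print(' badge boxes',[np.round(k['extent']) for k in bot.boxes_of(n,'badge_mid')[:3]])
E
```

```text
22.4 [ 0.4863 -0.2851  0.2076] [180.    0.  101.9] open 0.0424 g 25.5
along 0.1476 x -0.1763 perp 0.1712 F along -0.0 x 0.8 perp 0.5
(array([-0.25, -1.08, -7.51]), array([0.  , 0.  , 0.01]))
side [(0.75, array([335.4, 300.3])), (0.64, array([412.7, 127.7]))] exp [414.6 125. ] [280.1 219.2]
 tray [(0.96, array([496. , 242.4])), (0.94, array([408.9, 202.4])), (0.75, array([161.5, 306.8]))] [410.1 200. ]
 badge boxes [array([321., 288., 353., 315.]), array([402., 120., 427., 133.])]
top [(0.91, array([278.7, 287.5])), (0.49, array([170.6, 259.4]))] exp [489.3 253.6] [280.3 207.4]
 tray [(0.6, array([451.1, 383.9]))] [464.9 269.7]
 badge boxes [array([478., 241., 499., 266.]), array([266., 277., 291., 308.])]
```

{"method": "send_rows", "body": {
  "moves": [-0.05, -0.22, -0.9, 0, 0, 0, 0.3, -0.05, -0.22, -0.9, 0, 0, 0, 0.3, -0.05, -0.22, -0.9, 0, 0, 0, 0.3, -0.05, -0.22, -0.9, 0, 0, 0, 0.3, -0.05, -0.2, -0.9, 0, 0, 0, 0.3, 0, 0, -0.9, 0, 0, 0, 0.3, 0, 0, -0.9, 0, 0, 0, 0.3, 0, 0, -0.9, 0, 0, 0, 0.3]
}}

```text
time: 23.7
ee_pos: [0.4811, -0.3114, 0.0274]
tcp_rot: [179.9, 0.1, 102.0]
wrist_force: [-1.5, 0.9, -1.4]
opening: 0.0423
grasp_force: 25.5
```

{"method": "send_rows", "body": {
  "moves": [0, 0, -0.4, 0, 0, 0, 0.3, 0, 0, -0.2, 0, 0, 0, 0.3, 0, 0, 0, 0, 0, 0, 0.3]
}}

```text
time: 24.08
ee_pos: [0.4812, -0.3117, 0.0135]
tcp_rot: [179.9, 0.1, 102.0]
wrist_force: [-0.2, -0.5, 0.1]
opening: 0.0421
grasp_force: 25.5
```

Underside should be about 20 mm up; I'll feel for the floor.

{"method": "send_rows", "body": {
  "moves": [0, 0, -0.2, 0, 0, 0, 0.3, 0, 0, -0.12, 0, 0, 0, 0.3, 0, 0, 0, 0, 0, 0, 0.3]
}}

```text
time: 24.45
ee_pos: [0.4809, -0.3116, 0.0049]
tcp_rot: [179.9, 0.1, 102.0]
wrist_force: [-0.6, 0.5, 0.0]
opening: 0.0421
grasp_force: 25.5
```

{"method": "send_rows", "body": {
  "moves": [0, 0, -0.08, 0, 0, 0, 0.3, 0, 0, 0, 0, 0, 0, 0.3]
}}

```text
time: 24.7
ee_pos: [0.4811, -0.3118, 0.0034]
tcp_rot: [179.9, 0.1, 102.0]
wrist_force: [-0.2, -0.1, 1.6]
opening: 0.0422
grasp_force: 26.6
```

{"method": "send_rows", "body": {
  "moves": [0, 0, -0.06, 0, 0, 0, 0.3, 0, 0, 0, 0, 0, 0, 0.3]
}}

```text
time: 24.95
ee_pos: [0.4812, -0.3119, 0.0033]
tcp_rot: [179.9, 0.1, 102.0]
wrist_force: [-4.7, 3.4, 14.6]
opening: 0.0425
grasp_force: 32.5
```

The tips touch the floor, with the badge about 4 mm above it. I'll back off slightly, let it drop flat, and retreat.

{"method": "send_rows", "body": {
  "moves": [0, 0, 0.06, 0, 0, 0, 0.3, 0, 0, 0, 0, 0, 0, -0.2, 0, 0, 0, 0, 0, 0, -0.4, 0, 0, 0, 0, 0, 0, -0.4, 0, 0, 0, 0, 0, 0, -0.4, 0, 0, 0.3, 0, 0, 0, -0.4, 0, 0, 0.8, 0, 0, 0, -0.4, 0, 0, 1, 0, 0, 0, -0.4]
}}

```text
time: 25.95
ee_pos: [0.4808, -0.3116, 0.0563]
tcp_rot: [180.0, 0.1, 102.0]
wrist_force: [0.2, 0.5, 0.4]
opening: 0.0597
grasp_force: 0.0
```

{"method": "send_rows", "body": {
  "moves": [0, 0, 1, 0, 0, 0, -0.4, 0, 0, 1, 0, 0, 0, -0.4, -0.6, 0.6, 1, 0, 0, 0, -0.4, -0.8, 0.8, 0.5, 0, 0, 0, -0.4, -0.8, 0.8, 0, 0, 0, 0, -0.4, -0.8, 0.8, 0, 0, 0, 0, -0.4, -0.8, 0.8, 0, 0, 0, 0, -0.4, 0, 0, 0, 0, 0, 0, -0.4]
}}

```text
time: 26.95
ee_pos: [0.3854, -0.216, 0.1441]
tcp_rot: [179.9, 0.1, 102.0]
wrist_force: [0.2, -1.4, 0.6]
opening: 0.0599
grasp_force: 0.0
```

```bash
python3 - <<'E'
from h import *
C={n:snap(n) for n in('side','top')}
for n,c in C.items():
  print(n,[(round(k['p'],2),np.round(k['pixel'],1),onz(c,k['pixel'],.0095).round(3)) for k in bot.landmark_of(n,'badge_mid')[:3]])
im=np.hstack([cv2.resize(C['side']['color'][150:310,230:470],(480,320),interpolation=3),cv2.resize(C['top']['color'][150:330,260:520],(320,222)).repeat(1,0) if 0 else cv2.resize(C['top']['color'][160:320,360:520],(320,320),interpolation=3)])
cv2.imwrite('pics/fin.png',im[:,:,::-1]); st(.98)
E
```

```text
side [(0.72, array([336.3, 297.2]), array([0.454, 0.076, 0.009])), (0.46, array([406.9, 199.8]), array([ 0.485, -0.302,  0.009])), (0.17, array([307.5, 205.5]), array([ 0.674, -0.143,  0.009]))]
top [(0.83, array([466.2, 269.1]), array([ 0.481, -0.313,  0.009])), (0.76, array([277.1, 289.7]), array([0.448, 0.083, 0.009])), (0.74, array([364.5, 193.5]), array([ 0.648, -0.106,  0.009]))]
27.15 [ 0.3865 -0.2172  0.1433] [1.799e+02 1.000e-01 1.020e+02] open 0.0598 g 0.0
along 0.1131 x -0.2598 perp 0.0349 F along -0.3 x -0.3 perp 0.7
```

View pics/fin.png

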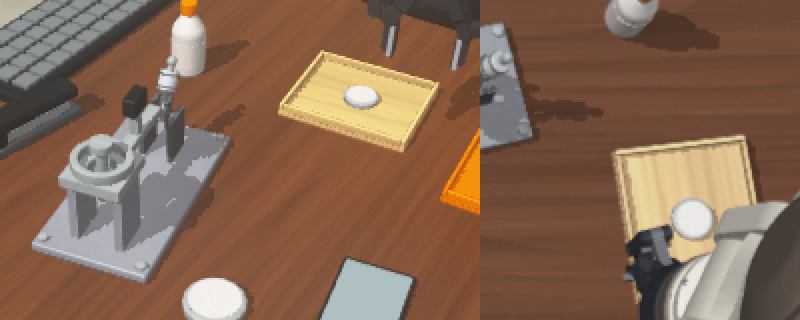

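The badge lies face up and flat in the middle of the wooden tray (left crop (362,97)). The ejector is up and the lever is flipped with its collar down.

```bash
python3 -c "
from h import *
print(bot.job_done())"
```

```text
the job is handed in; nothing more can be done
None
```

The job is handed in: I flipped the toggle over and its collar locked, raised the ejector to its upper stop, and left the badge face up in the middle of the wooden tray, with nothing else touched, at about 27 s of the 58 s limit.

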